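Hang a grow lamp on its keyhole stud over a seedling

TASK

Pick up the blue and white grow lamp and hang it on the stand over the seedling: slip the keyhole in its back plate over the headed stud, then push it down until it is fully home behind the stud's head and has pressed in the orange contact pin below, and let go. Work gently: the stud's exact height is not known and must be found without forcing the lamp against the stand, and the seedling is not to be disturbed.

Things in the scene. Friction and masses are not known exactly. Their poses are not given: they have to be found in the camera images.
- lamp_grip (a point): centre of the white ribbed driver housing of the loose grow lamp (0.24 to 0.38 kg): grip here from above, across y. Housing 22 mm along y, 40 along x, 34 high, on an 18 mm wide arm. z up, +x towards the blue back plate, -x towards the round lamp head (white, 68 mm across, 33 high, centred 53 mm to -x). Lamp stands upright on the table as it will hang, this point 66 mm above its underside.
- lamp_hole (a point): centre of the 19 mm octagonal entry hole of the lamp's keyhole, on the plate's back face, 55 mm to +x of lamp_grip; axes as there. The plate is 50 mm wide, 98 high, 5 thick; underside 66 mm below this point. A slot 9 mm wide runs up from the hole, closed 22.5 mm above its centre. Fully home, the lamp is 19.5 mm lower than when the stud is centred in the hole.
- stand: fixed lamp stand: aluminium upright 90 mm wide, 12 thick, top 242 mm above the table, on a dark base plate 12 mm thick reaching 160 mm out in front. Origin on the table, at the middle of the upright's face; -x points straight out of the face, z up. The stand does not give; only the pin moves.
- mark (a point): point on the face's centre line 215 mm above the table, axes as the stand. The stud stands out along -x on the centre line, clamped in a vertical track at an unknown height up to 13 mm above or below this point: find it by feel or eye. Neck 6 mm diameter, 7 long; brass head 14 mm diameter, 4 thick, bevelled; its front is 11 mm off the face. Behind the head the 5 mm plate has 2 mm play.
- pin (a joint): orange contact pin, 14 mm wide, on a black block (34 mm wide, 16 mm out from the face) clamped 88 mm below the stud. Value: how far it is pressed down, in m: 0 free (top 79.5 mm below the stud's axis), about 0.006 when the plate's lower edge has pressed it fully home, at most 0.008. It slides stiffly (about 5 N, more than the lamp's weight), so push the lamp down; it stays where it is pushed.
- seedling: loose seedling in a small black pot, 48 mm diameter, 85 mm high in all, on the stand's base plate about 110 mm in front of the face, under where the lamp head will hang; origin at the centre of its underside. To be left where it is.
There are look-alikes about, which are no part of the job. Of the things like the part that bears lamp_grip, leave any that is pink; of the rest the smaller one is meant.

How it is judged (in metres and radians):
On the way, in this order (a step that is already met when the one before it is completed fails the run):
1. the lamp is lifted clear of the table (its underside about 4 cm up) (height (world z) of lamp_grip above 0.11 m), for 0.1 s.
2. the plate is slipped over the stud: its back within 4 mm of the stand's face, on the centre line within 6 mm, and the pin not yet pressed by more than 3 mm (x of lamp_grip in the frame of mark above -0.059 m and y of lamp_grip in the frame of mark between -0.006 and 0.006 m and z of lamp_grip in the frame of mark between -0.027 and 0.02 m and value of joint pin below 0.003 m), for 0.1 s.
At the end, for the whole second after the job is handed in: the lamp hangs on the stud, released and at rest, upright within 7 degrees, plate behind the head (back within 5.5 mm of the face at the grip's measure) and within 5 mm of the centre line, fully down so that the contact pin is pressed by more than 4 mm; the seedling within 15 mm of where it stood (value of joint pin above 0.004 m and x of lamp_grip in the frame of mark above -0.0605 m and y of lamp_grip in the frame of mark between -0.005 and 0.005 m and angle between lamp_grip's own z axis and vertical below 0.12 rad and linear speed of lamp below 0.02 m/s and distance of seedling from where it was at the start of the episode below 0.015 m); the robot touches nothing.
It fails at once if the held lamp is pressed against the stand or its stud with more than 25 N (contact force between lamp and stand above 25 N and contact force between the fingers and lamp above 1 N).
It fails at once if the seedling is knocked over or shifted by more than 25 mm (distance of seedling from where it was at the start of the episode above 0.025 m or angle between seedling's own z axis and vertical above 0.5 rad).
It also fails if it takes over 61 s, if anything falls off the work surface, if the arm or the gripper's body presses on something with over 40 N, if the wrist force passes 120 N, or if a joint passes its speed limit or range.

ROBOT

A 6-joint arm with a two-finger parallel gripper is mounted at the origin on the work surface. World frame = base frame: x ahead of the robot, y to its left, z up, the work surface at z = 0. Lengths are in m, angles in degrees, forces in N, time in s.
With the tool pointing down it reaches from about 0.275 to 0.775 m from the base axis. Payload 14.6 kg.
Tool frame: the origin (TCP) lies on the centre line of the jaws, within the pads' length; the fingertips stand 11 mm ahead of it and the grasp point (between the pads) lies 8 mm behind it (robot.nose_length is the distance from the TCP to the fingertips, in m); z points along the fingers, y is the line along which they close (so a half turn about z gives the same grasp; the last joint's range is limited). The gripper opens to 85 mm and grips with 20 to 120 N. Pads are 22 mm wide; open, the fingers measure 114 mm over their backs; the gripper's body (76 mm by 85 mm) begins 54 mm behind the grasp point. The pads swing forward as they close: fully open they stand 13 mm farther back than shut.
Start: joints at [-80.002, 15.075, -2.767, 72.158, 0, 81.102], TCP at [0.17, -0.497, 0.242] pointing down, gripper open.
Joint ranges: [-151.79, 151.79], [-50.71, 97.33], [-67.44, 78.34], [-121.81, 120.89], [-77.56, 73.72], [-180, 180]. Speed limits (degrees/s): [108.29, 108.29, 147.25, 159.86, 180, 180].

INTERFACE

Orientations are given as [roll, pitch, yaw] about the fixed x, y, z axes, in that order (R = Rz(yaw) Ry(pitch) Rx(roll)).
In Python, from bench import robot, get_image, get_calibration gives the robot as it stands.
- The arm moves only by the tool arm_command, never from a script. Its argument "rows" is a list of rows, each a list of 2 entries, a list of its own where there are three numbers: the shift along the tool's x, y, z in m, then the turn, a rotation vector about the tool's x, y, z in rad. In form: [[[dx, dy, dz], [wx, wy, wz]], ...]. A call has 1 to 10 rows; each row shifts and turns the commanded pose from where the row before left it, along the tool's axes as they then stand; what a row does not reach is not made up. A row lasts 1/10 s, in which the tool goes at most 50 mm and 8.59 degrees, less where a joint would pass 70% of its speed; a pose out of reach is approached as far as the arm can. A call with a gripper value outside its range is refused whole. "fingers" is the closure, from 0 (fully open) to 1 (shut), set as the call begins (left out, the last holds). The fingers move at their own pace and stop on an object; the grip force is fixed at half the most. Time passes only in rows, so rows that do not move let the fingers close. It gives the time, the measured TCP pose, the force, the opening and the grip force at its end, in the units of the state.
- robot.get_state(): the state, without advancing time (a new reading comes with each control period).
- get_image(name): name is "scene" or "top"; returns the picture (400x640x3 uint8, red, green, blue); there is no depth.
- get_calibration(name): a dict with "vfov" (degrees; the focal length in pixels is half the picture's height over the tangent of half this angle, whatever the lens; pixels are square), "cx", "cy" (the principal point, pixels), "dist" ([k1, k2, p1, p2, k3] as OpenCV has them; the pictures are not rectified), "cam_to_world" (4x4, takes a point from camera to world coordinates). Camera axes: x right, y down, z forward; pixel columns grow to the right and rows downward; lengths in m; the calibration is good to about 2 mm. A picture is of the moment at which its call begins. get_calibration takes no time and is no camera call.
- robot.finish_job(): hands the job in; it is judged then, once.
The state is a dict: "time_s": time; "joint_positions": joint angles; "joint_vel": joint speeds; "effort": joint torques, N m; "tcp_pos": TCP position; "tool_rot": TCP orientation; "force": force on the tool from outside, world axes, zero at the start; "moment": the same for the moment, N m; "opening": finger opening in m; "grasp_force": force on a finger pad.
Only numpy, scipy, OpenCV 4.12 (cv2) and the standard library are available. Lean on these libraries where they do the work, as an engineer would, in place of code of your own. Each camera call takes 0.05 s, during which the arm holds its last target. There are 200 camera calls.

## Working session

There is one attempt and no reset: what is moved stays moved. The work goes in short steps, Python scripts to look and compute and a tool call to move; the robot and the scene stay as the last step left them, time stands still between calls to the robot, and variables do not carry over. Pictures are saved under pics/ and viewed, at most 10 in all, crops included, and the job is handed in when it is done.

Besides the shell and the picture viewer there is one more tool, called after "Call:" by a JSON object that holds its "name" and its "arguments". arm_command: Moves the arm, as the interface text tells. Its arguments: {"type":"object","properties":{"rows":{"type":"array"},"fingers":{"type":"number"}},"required":["rows"]}

```bash
mkdir -p pics; cat > h.py <<'E'
import numpy as np, cv2
from bench import robot, get_image, get_calibration
def K(n):
    c=get_calibration(n); f=200/np.tan(np.radians(c["vfov"])/2)
    return np.array([[f,0,c["cx"]],[0,f,c["cy"]],[0,0,1.]]),np.array(c["dist"],float),np.array(c["cam_to_world"])
def ray(n,uv):
    k,d,T=K(n); p=cv2.undistortPoints(np.array([[uv]],float),k,d)[0,0]
    return T[:3,3],T[:3,:3]@np.array([p[0],p[1],1.])
def onz(n,uv,z):
    o,r=ray(n,uv); return o+r*(z-o[2])/r[2]
def tri(*obs):
    A=[];b=[]
    for n,uv in obs:
        o,r=ray(n,uv); r=r/np.linalg.norm(r); P=np.eye(3)-np.outer(r,r); A.append(P);b.append(P@o)
    A=np.vstack(A);b=np.hstack(b); x=np.linalg.lstsq(A,b,rcond=None)[0]; return x,np.linalg.norm(A@x-b)
def proj(n,p):
    k,d,T=K(n); W=np.linalg.inv(T); q,_=cv2.projectPoints(np.atleast_2d(np.array(p,float)),cv2.Rodrigues(W[:3,:3])[0],W[:3,3],k,d); return q[:,0]
def save(n,f,crop=None,s=1):
    im=get_image(n)[:,:,::-1]
    if crop: x0,y0,x1,y1=crop; im=im[y0:y1,x0:x1]
    cv2.imwrite("pics/"+f,cv2.resize(im,None,fx=s,fy=s,interpolation=cv2.INTER_CUBIC))
E
python3 - <<'E'
from h import *
save("scene","s0.png",s=1.25);save("top","t0.png",s=1.25)
for n in("scene","top"): print(n,K(n)[0][0,0],K(n)[2].round(3))
s=robot.get_state();print(s["tcp_pos"],s["tool_rot"],s["time_s"])
E
```

```text
scene 383.01894769277976 [[-0.897  0.264 -0.355  0.826]
 [ 0.443  0.51  -0.738  0.773]
 [-0.014 -0.819 -0.574  0.644]
 [ 0.     0.     0.     1.   ]]
top 445.9081044682365 [[ 0.009 -0.996  0.09   0.407]
 [-1.    -0.007  0.017  0.121]
 [-0.016 -0.091 -0.996  1.105]
 [ 0.     0.     0.     1.   ]]
[ 0.1699749  -0.49648174  0.24188398] [-1.79947899e+02 -7.90465905e-03  1.88954362e+01] 0.1
```

View pics/s0.png

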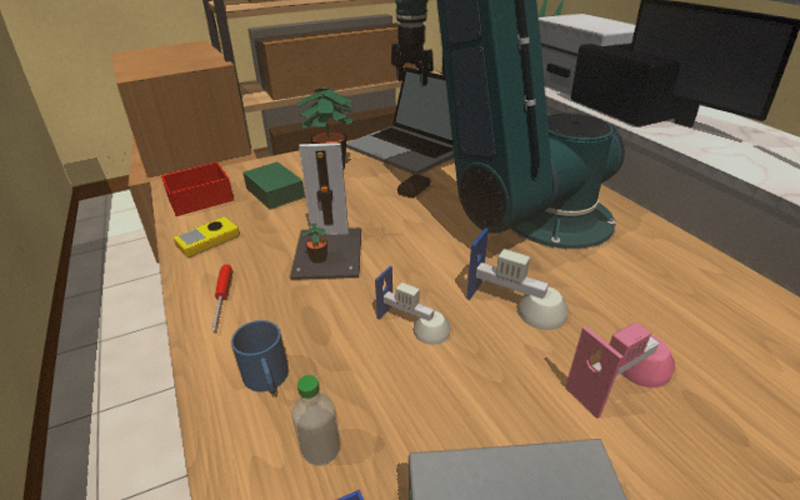

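View pics/t0.png

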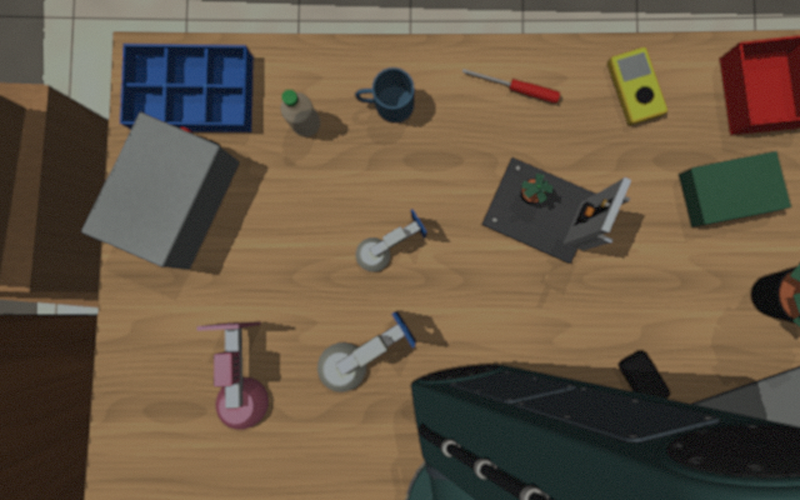

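The scene view shows the small lamp at about (405,300)/1.25 and the stand at (325,200)/1.25. The top view has them at (395,240)/1.25 and (600,215)/1.25. The pink lamp and the larger white one are look-alikes. I'll enlarge these areas next.

```bash
cat >> h.py <<'E'
def panel(f,specs):
    # specs: name,x0,y0 ; each 100x75 px shown 4x
    ims={n:get_image(n)[:,:,::-1] for n in {s[0] for s in specs}}; out=[]
    for n,x0,y0 in specs:
        c=cv2.resize(ims[n][y0:y0+75,x0:x0+100],None,fx=4,fy=4,interpolation=cv2.INTER_CUBIC)
        for i in range(0,100,20): cv2.putText(c,str(x0+i),(4*i,8),0,.3,(0,255,255)); cv2.line(c,(4*i,0),(4*i,4),(0,255,255))
        for i in range(0,75,15): cv2.putText(c,str(y0+i),(0,4*i+10),0,.3,(0,255,0))
        out.append(c)
    cv2.imwrite("pics/"+f,np.vstack([np.hstack(out[:2]),np.hstack(out[2:])]))
E
python3 - <<'E'
from h import *
panel("p1.png",[("scene",220,112),("scene",290,205),("top",275,155),("top",425,135)])
E
```

```text
(no output)
```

View pics/p1.png

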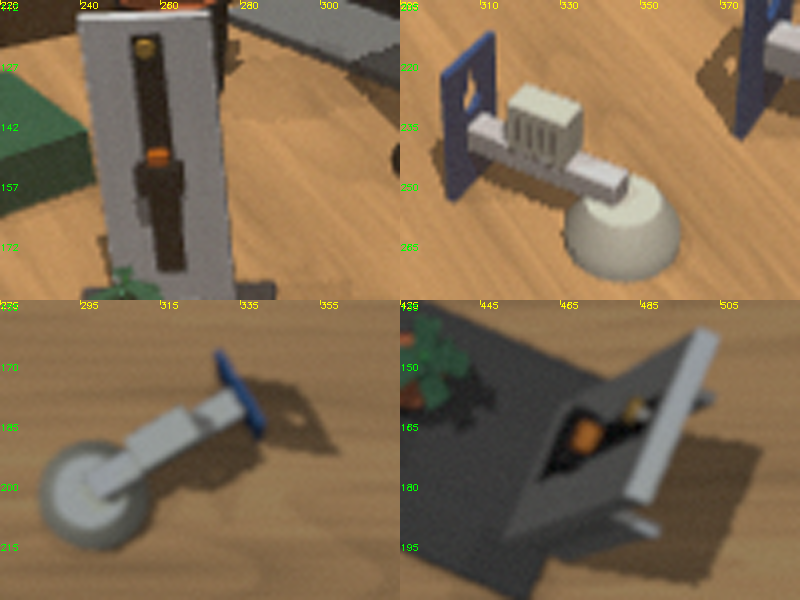

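The panels show these points:
- **Housing top corners:** scene about (320,226), (336,229.5), (333,235.5), (317,231.5); top (306.3,191.8), (310.8,198.8), (325,188), (320,181.3).
- **Stud:** scene (256.2,123.7), top (483,162.5).
- **Upright's top front edge:** scene (240,117)–(273,115.5), top (499.3,142.5)–(482,184).
- **Pin:** scene (259.5,150.5), top (471.8,169).

```bash
python3 - <<'E'
from h import *
np.set_printoptions(precision=4,suppress=True)
def t(l,a,b): x,e=tri(("scene",a),("top",b)); print(l,x,round(e,4)); return x
t("housing",(326.3,230.7),(315.5,190))
p=t("plateA",(313,213.3),(329.3,167.5)); q=t("plateB",(300.5,223.8),(329.3,167.5))
q=t("plateB2",(300.5,223.8),(340.5,188)); t("plateA2",(313,213.3),(340.5,188))
u=t("upA",(240,117),(499.3,142.5));v=t("upB",(273,115.5),(482,184))
d=(v-u);print(np.linalg.norm(d),np.degrees(np.arctan2(d[1],d[0])),(u+v)/2)
t("stud",(256.2,123.7),(483,162.5)); t("pin",(259,150.2),(471.8,169.2))
c=[onz("top",x,.083) for x in [(306.3,191.8),(310.8,198.8),(325,188),(320,181.3)]]
print(np.array(c),np.mean(c,0)); e=(c[2]-c[1]+c[3]-c[0]);print(np.degrees(np.arctan2(e[1],e[0])))
print("head", onz("top",(275+95/4,155+192/4),.08), onz("top",(275+120/4,155+180/4),.066))
s=onz("top",(499.3,142.5),.242),onz("top",(482,184),.242);print(s,np.linalg.norm(s[1]-s[0]),np.mean(s,0))
e=s[1]-s[0];print(np.degrees(np.arctan2(e[1],e[0])))
E
```

```text
housing [0.5178 0.163  0.0781] 0.0006
plateA [0.5521 0.1372 0.125 ] 0.0172
plateB [0.5681 0.1313 0.0943] 0.0006
plateB2 [0.5387 0.0981 0.0585] 0.022
plateA2 [0.5225 0.1048 0.0908] 0.0023
upA [ 0.5953 -0.2003  0.2387] 0.0002
upB [ 0.5133 -0.1651  0.2394] 0.0008
0.08920044487438623 156.73776155091832 [ 0.5543 -0.1827  0.239 ]
stud [ 0.5592 -0.1743  0.2213] 0.0004
pin [ 0.5588 -0.1778  0.1387] 0.0005
[[0.5126 0.1842 0.083 ]
 [0.4965 0.1736 0.083 ]
 [0.5217 0.1411 0.083 ]
 [0.5372 0.1528 0.083 ]] [0.517  0.1629 0.083 ]
-52.0243428960411
head [0.4869 0.2015 0.08  ] [0.4951 0.188  0.066 ]
(array([ 0.5947, -0.1991,  0.242 ]), array([ 0.5135, -0.1645,  0.242 ])) 0.08826357779855576 [ 0.5541 -0.1818  0.242 ]
156.88835795915276
```

Housing found at (0.517, 0.163), top at z ≈ 0.08, matching the expected 0.083. Lamp yaw is about -56°. Stand face centre is (0.554, -0.182), with its +x at -113° and the stud near z ≈ 0.22. To stay in joint range I'll grip with tool yaw 124°, so tool x points opposite to lamp x.

Call:
{"name": "arm_command", "arguments": {"rows": [[[0,0,-0.006],[0,0,-0.14]],[[0,0,-0.006],[0,0,-0.14]],[[0,0,-0.006],[0,0,-0.14]],[[0,0,-0.006],[0,0,-0.14]],[[0,0,-0.006],[0,0,-0.14]],[[0,0,-0.006],[0,0,-0.14]],[[0,0,-0.006],[0,0,-0.14]],[[0,0,-0.006],[0,0,-0.14]],[[0,0,-0.006],[0,0,-0.14]],[[0,0,-0.006],[0,0,-0.14]]], "fingers": 0}}

```text
time_s: 1.2
tcp_pos: [0.17, -0.4966, 0.3024]
tool_rot: [180.0, -0.0, 99.4]
force: [-0.0, -0.4, 0.8]
opening: 0.0856
grasp_force: 0.0
```

Call:
{"name": "arm_command", "arguments": {"rows": [[[0,0,0],[0,0,-0.142]],[[0,0,0],[0,0,-0.142]],[[0,0,0],[0,0,-0.142]],[[0,0,0],[0,0,0]],[[0,0,0],[0,0,0]]]}}

```text
time_s: 1.7
tcp_pos: [0.17, -0.4967, 0.3022]
tool_rot: [180.0, -0.0, 123.3]
force: [-0.2, 0.9, -0.2]
opening: 0.0853
grasp_force: 0.0
```

```bash
cat >> h.py <<'E'
from scipy.spatial.transform import Rotation as Ro
def delta(p,yaw=None):
    s=robot.get_state(); R=Ro.from_euler("xyz",s["tool_rot"],degrees=True)
    d=R.inv().apply(np.array(p)-s["tcp_pos"]); print("tool shift mm",(d*1e3).round(1),"tcp",np.round(s["tcp_pos"],4),"rot",np.round(s["tool_rot"],2),"t",s["time_s"],"F",np.round(s["force"],1))
    if yaw is not None: print("rotvec",(R.inv()*Ro.from_euler("xyz",[180,0,yaw],degrees=True)).as_rotvec().round(4))
E
python3 -c "
from h import *
delta([.517,.163,.2],123.5)"
```

```text
tool shift mm [361.1 652.  102.3] tcp [ 0.17   -0.4967  0.3022] rot [ 1.7999e+02 -1.0000e-02  1.2327e+02] t 1.7 F [-0.2  0.9 -0.2]
rotvec [ 0.0001 -0.0002 -0.004 ]
```

Call:
{"name": "arm_command", "arguments": {"rows": [[[0.018,0.0326,0],[0,0,0]],[[0.018,0.0326,0],[0,0,0]],[[0.018,0.0326,0],[0,0,0]],[[0.018,0.0326,0],[0,0,0]],[[0.018,0.0326,0],[0,0,0]],[[0.018,0.0326,0],[0,0,0]],[[0.018,0.0326,0],[0,0,0]],[[0.018,0.0326,0],[0,0,0]],[[0.018,0.0326,0],[0,0,0]],[[0.018,0.0326,0],[0,0,0]]]}}

```text
time_s: 2.7
tcp_pos: [0.3428, -0.1652, 0.3024]
tool_rot: [180.0, 0.0, 123.3]
force: [-0.1, -1.4, 0.6]
opening: 0.0855
grasp_force: 0.0
```

Call:
{"name": "arm_command", "arguments": {"rows": [[[0.018,0.0326,0.01],[0,0,0]],[[0.018,0.0326,0.01],[0,0,0]],[[0.018,0.0326,0.01],[0,0,0]],[[0.018,0.0326,0.01],[0,0,0]],[[0.018,0.0326,0.01],[0,0,0]],[[0.018,0.0326,0.01],[0,0,0]],[[0.018,0.0326,0.01],[0,0,0]],[[0.018,0.0326,0.01],[0,0,0]],[[0.018,0.0326,0.01],[0,0,0]],[[0.018,0.0326,0.01],[0,0,0]]]}}

```text
time_s: 3.7
tcp_pos: [0.5153, 0.1651, 0.2018]
tool_rot: [180.0, 0.0, 123.3]
force: [0.7, -0.8, -0.1]
opening: 0.0855
grasp_force: 0.0
```

Call:
{"name": "arm_command", "arguments": {"rows": [[[0,0,0],[0,0,0]],[[0,0,0],[0,0,0]],[[0,0,0],[0,0,0]]]}}

```text
time_s: 4.0
tcp_pos: [0.5146, 0.1629, 0.2025]
tool_rot: [180.0, 0.0, 123.4]
force: [0.1, -0.3, 0.0]
opening: 0.0852
grasp_force: 0.0
```

```bash
python3 -c "
from h import *
delta([.517,.163,.062],123.5)"
```

```text
tool shift mm [ -1.3   2.1 140.5] tcp [0.5146 0.1629 0.2025] rot [1.800e+02 1.000e-02 1.234e+02] t 4.0 F [ 0.1 -0.3  0. ]
rotvec [ 0.      0.0002 -0.0018]
```

Now descend and grip.

Call:
{"name": "arm_command", "arguments": {"rows": [[[-0.0013,0.002,0.02],[0,0,0]],[[0,0,0.02],[0,0,0]],[[0,0,0.02],[0,0,0]],[[0,0,0.02],[0,0,0]],[[0,0,0.02],[0,0,0]],[[0,0,0.02],[0,0,0]],[[0,0,0.01],[0,0,0]],[[0,0,0.01],[0,0,0]],[[0,0,0],[0,0,0]],[[0,0,0],[0,0,0]]]}}

```text
time_s: 5.0
tcp_pos: [0.5175, 0.1633, 0.0629]
tool_rot: [180.0, 0.0, 123.5]
force: [-0.3, -0.7, 0.4]
opening: 0.0854
grasp_force: 0.0
```

```bash
python3 - <<'E'
from h import *
panel("p2.png",[("scene",290,205),("scene",220,112),("top",275,155),("top",425,135)])
E
```

```text
(no output)
```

View pics/p2.png

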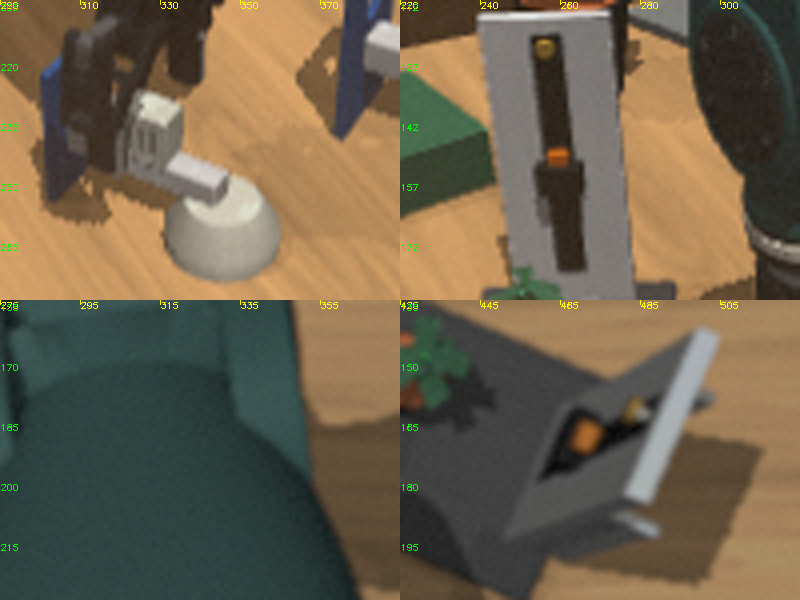

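The fingers straddle the housing in the scene view, at about (312,235) and (335,220), and the lamp is untouched. Closing.

Call:
{"name": "arm_command", "arguments": {"rows": [[[0,0,0],[0,0,0]],[[0,0,0],[0,0,0]],[[0,0,0],[0,0,0]],[[0,0,0],[0,0,0]],[[0,0,0],[0,0,0]],[[0,0,0],[0,0,0]],[[0,0,0],[0,0,0]],[[0,0,0],[0,0,0]],[[0,0,0],[0,0,0]],[[0,0,0],[0,0,0]]], "fingers": 1}}

```text
time_s: 6.1
tcp_pos: [0.5172, 0.1635, 0.0623]
tool_rot: [180.0, 0.0, 123.5]
force: [0.8, 0.7, -1.4]
opening: 0.0213
grasp_force: 64.2
```

Call:
{"name": "arm_command", "arguments": {"rows": [[[0,0,-0.005],[0,0,0]],[[0,0,-0.015],[0,0,0]],[[0,0,-0.02],[0,0,0]],[[0,0,-0.02],[0,0,0]],[[0,0,-0.02],[0,0,0]],[[0,0,-0.02],[0,0,0]],[[0,0,-0.02],[0,0,0]],[[0,0,-0.02],[0,0,0]],[[0,0,-0.01],[0,0,0]],[[0,0,0],[0,0,0]]]}}

```text
time_s: 7.1
tcp_pos: [0.5176, 0.1635, 0.2133]
tool_rot: [179.9, 0.0, 123.5]
force: [-0.6, 0.8, -2.9]
opening: 0.0211
grasp_force: 64.0
```

```bash
python3 - <<'E'
from h import *
delta([.5,.1,.23],66.8)
save("scene","s3.png",(200,60,520,300),2.5)
E
```

```text
tool shift mm [-43.3 -49.7 -16.8] tcp [0.5176 0.1635 0.2133] rot [1.7992e+02 4.0000e-02 1.2352e+02] t 7.1 F [-0.6  0.8 -2.9]
rotvec [ 1.700e-03 -1.000e-04  9.899e-01]
```

View pics/s3.png

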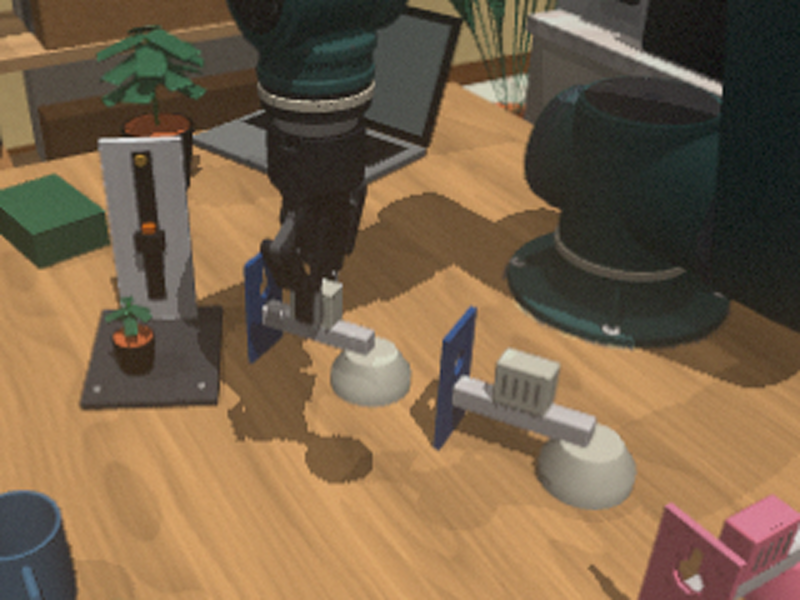

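The lamp is held upright and clear. In the crop the plate is at (260,305), and the stand with its stud is at (140,160). Next I turn it in place to tool yaw 66.8.

Call:
{"name": "arm_command", "arguments": {"rows": [[[0,0,0],[0,0,0.099]],[[0,0,0],[0,0,0.099]],[[0,0,0],[0,0,0.099]],[[0,0,0],[0,0,0.099]],[[0,0,0],[0,0,0.099]],[[0,0,0],[0,0,0.099]],[[0,0,0],[0,0,0.099]],[[0,0,0],[0,0,0.099]],[[0,0,0],[0,0,0.099]],[[0,0,0],[0,0,0.099]]]}}

```text
time_s: 8.15
tcp_pos: [0.5166, 0.1634, 0.2109]
tool_rot: [-179.9, 0.1, 66.6]
force: [0.7, -0.3, -3.5]
opening: 0.0214
grasp_force: 63.8
```

Call:
{"name": "arm_command", "arguments": {"rows": [[[0,0,0],[0,0,0]],[[0,0,0],[0,0,0]],[[0,0,0],[0,0,0]]]}}

```text
time_s: 8.45
tcp_pos: [0.517, 0.1634, 0.2118]
tool_rot: [-180.0, 0.0, 66.9]
force: [0.5, 1.0, -3.5]
opening: 0.0208
grasp_force: 63.8
```

```bash
python3 - <<'E'
from h import *
delta([.5954,-.0855,.2155],66.8)
E
```

```text
tool shift mm [-198.3  169.7   -3.7] tcp [0.517  0.1634 0.2118] rot [-1.7996e+02  2.0000e-02  6.6920e+01] t 8.45 F [ 0.5  1.  -3.5]
rotvec [-0.0006  0.0004  0.0022]
```

Call:
{"name": "arm_command", "arguments": {"rows": [[[-0.01,0.01,0],[0,0,0.002]],[[-0.022,0.019,-0.0005],[0,0,0]],[[-0.024,0.02,-0.0005],[0,0,0]],[[-0.024,0.02,-0.0005],[0,0,0]],[[-0.024,0.02,-0.0005],[0,0,0]],[[-0.024,0.02,-0.0005],[0,0,0]],[[-0.024,0.02,-0.0005],[0,0,0]],[[-0.024,0.02,-0.0005],[0,0,0]],[[-0.014,0.013,0],[0,0,0]],[[-0.008,0.008,0],[0,0,0]]]}}

```text
time_s: 9.45
tcp_pos: [0.5953, -0.0875, 0.2155]
tool_rot: [-180.0, 0.0, 66.6]
force: [-0.1, -0.1, -3.6]
opening: 0.0215
grasp_force: 63.9
```

Call:
{"name": "arm_command", "arguments": {"rows": [[[0,0,0],[0,0,0]],[[0,0,0],[0,0,0]],[[0,0,0],[0,0,0]],[[0,0,0],[0,0,0]]]}}

```text
time_s: 9.85
tcp_pos: [0.5948, -0.0847, 0.216]
tool_rot: [180.0, -0.0, 66.7]
force: [0.0, 0.1, -3.2]
opening: 0.0214
grasp_force: 64.0
```

```bash
python3 - <<'E'
from h import *
delta([.5954,-.0855,.2155],66.8)
panel("p3.png",[("scene",220,110),("scene",210,180),("top",425,135),("top",395,105)])
E
```

```text
tool shift mm [-0.5  0.9  0.5] tcp [ 0.5948 -0.0847  0.216 ] rot [180.    -0.    66.75] t 9.85 F [ 0.   0.1 -3.2]
rotvec [ 0.0001 -0.0001 -0.0009]
```

View pics/p3.png

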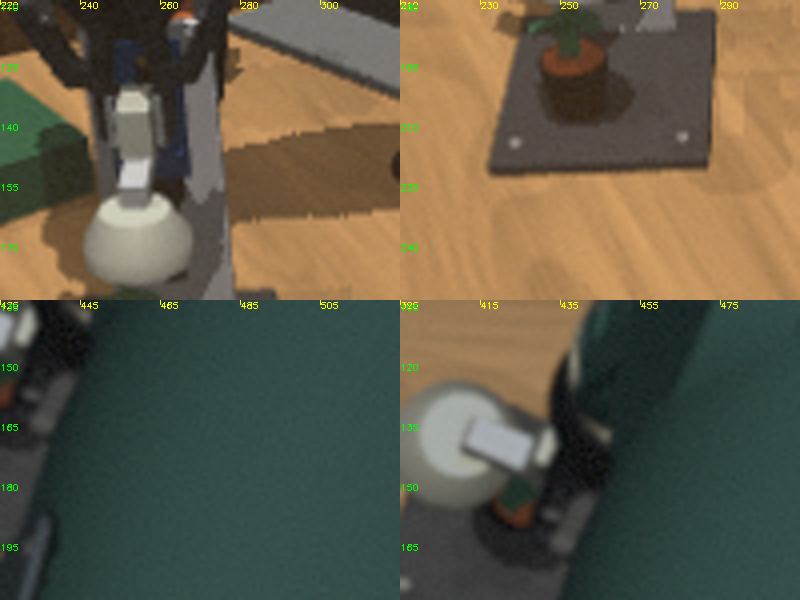

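The lamp is in front of the stand in the scene view. The housing's front face spans (248.5–258.5, 133–147), and the plate's lower right corner is at (267,155). I'll overlay the predicted geometry to check the relative height and lateral offset.

```bash
python3 - <<'E'
from h import *
np.set_printoptions(precision=4,suppress=True)
s=robot.get_state(); y=np.radians(66.8); out=np.array([np.cos(y),np.sin(y),0]); ly=np.array([np.cos(np.radians(-23.2)),np.sin(np.radians(-23.2)),0])
face=np.array([.554,-.182,0]); g=np.array(s["tcp_pos"])+[0,0,.0037]
r=g-face; print("grip out",r@out,"y",r@ly,"z",g[2])
def onplane(uv,d):
    o,v=ray("scene",uv); t=(d-(o-face)@out)/(v@out); p=o+t*v-face; return p@ly,p[2]
print("stud scene-plane y,z",onplane((256.2,123.7),.011), "pin", onplane((259,150.2),.008))
print("up corners",onplane((240,117),0),onplane((273,115.5),0))
P=lambda x,yy,z: proj("scene",g-out*x+ly*yy+[0,0,z])[0]
names={"frontTopL":(-20,-11,17),"frontTopR":(-20,11,17),"backTopL":(20,-11,17),"backTopR":(20,11,17),"plateBR":(50,25,-66),"plateBL":(50,-25,-66),"plateTR":(50,25,32),"plateTL":(50,-25,32),"headcR":(-53,34,-66),"headL":(-53,-34,-66)}
im=cv2.imread("pics/p3.png")
im=cv2.resize(get_image("scene")[110:185,220:300,::-1],None,fx=8,fy=8,interpolation=cv2.INTER_CUBIC)
for n,v in names.items():
    p=P(*np.array(v)/1e3); print(n,p); cv2.drawMarker(im,(int((p[0]-219.5)*8),int((p[1]-109.5)*8)),(0,0,255),0,12)
cv2.imwrite("pics/p4.png",im)
E
```

```text
grip out 0.10526087636377755 y -0.0006758535509158571 z 0.21962895750741748
stud scene-plane y,z (np.float64(0.0017719188829517915), np.float64(0.22222091988750087)) pin (np.float64(0.002847486478564669), np.float64(0.1399811641842078))
up corners (np.float64(0.04488385405918279), np.float64(0.23882298443583755)) (np.float64(-0.044643914624837445), np.float64(0.23946034270626648))
frontTopL [257.0708 137.0448]
frontTopR [248.0664 137.4031]
backTopL [258.3946 130.1525]
backTopR [249.6977 130.4957]
plateBR [249.1915 154.1336]
plateBL [267.6107 153.3947]
plateTR [244.7501 120.4447]
plateTL [264.1814 119.6859]
headcR [241.4578 173.8529]
headL [268.7295 172.7354]
```

View pics/p4.png

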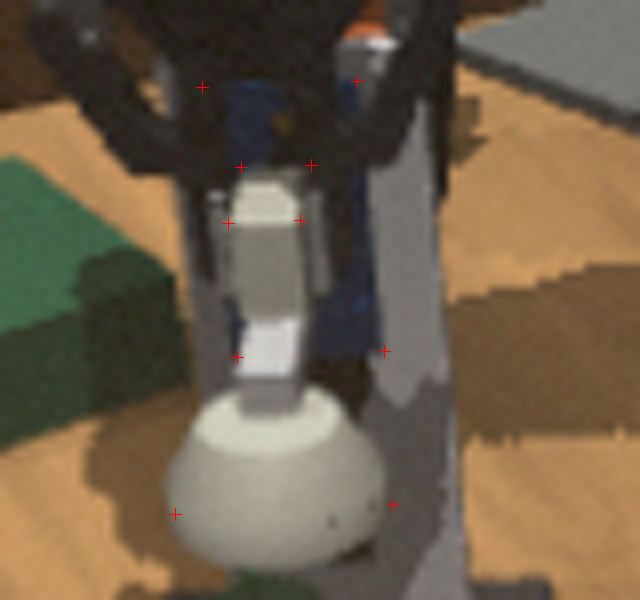

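The overlay matches to about 1 px. In the same view the stud sits near y ≈ +1.8 mm, z ≈ 0.222, while the lamp hole is at y ≈ 0, z ≈ 0.219. I'll correct by +1.5 mm and +2.5 mm, then approach and feel.

Call:
{"name": "arm_command", "arguments": {"rows": [[[-0.002,0.0015,-0.0025],[0,0,0]],[[-0.006,0,0],[0,0,0]],[[-0.006,0,0],[0,0,0]],[[-0.006,0,0],[0,0,0]],[[-0.006,0,0],[0,0,0]],[[-0.004,0,0],[0,0,0]],[[-0.003,0,0],[0,0,0]],[[-0.002,0,0],[0,0,0]],[[0,0,0],[0,0,0]],[[0,0,0],[0,0,0]]]}}

```text
time_s: 11.0
tcp_pos: [0.5825, -0.1183, 0.2183]
tool_rot: [180.0, -0.0, 66.7]
force: [1.2, 0.2, -3.7]
opening: 0.0212
grasp_force: 64.0
```

```bash
cat > q.py <<'E'
from h import *
y=np.radians(66.8); out=np.array([np.cos(y),np.sin(y),0]); ly=np.array([np.sin(y),-np.cos(y),0]); face=np.array([.554,-.182,0])
s=robot.get_state(); r=np.array(s["tcp_pos"])-face; F=np.array(s["force"])
print("out,y,z mm",(np.array([r@out,r@ly,r[2]])*1e3).round(1),"F",np.round([F@out,F@ly,F[2]],1),"t",s["time_s"],"rot",np.round(s["tool_rot"],2))
E
python3 q.py
```

```text
out,y,z mm [ 69.8   1.1 218.3] F [ 0.7  1.  -3.7] t 11.0 rot [180.    -0.    66.68]
```

Call:
{"name": "arm_command", "arguments": {"rows": [[[-0.001,0,0],[0,0,0]],[[-0.001,0,0],[0,0,0]],[[-0.001,0,0],[0,0,0]],[[0,0,0],[0,0,0]],[[0,0,0],[0,0,0]]]}}

```text
time_s: 11.5
tcp_pos: [0.5813, -0.1212, 0.2183]
tool_rot: [180.0, -0.0, 66.7]
force: [-0.5, 0.6, -3.4]
opening: 0.0209
grasp_force: 64.0
```

Call:
{"name": "arm_command", "arguments": {"rows": [[[-0.001,0,0],[0,0,0]],[[-0.001,0,0],[0,0,0]],[[0,0,0],[0,0,0]],[[0,0,0],[0,0,0]]]}}

```text
time_s: 11.9
tcp_pos: [0.5805, -0.123, 0.2183]
tool_rot: [180.0, -0.0, 66.7]
force: [-0.6, -0.9, -3.1]
opening: 0.0211
grasp_force: 64.0
```

```bash
python3 q.py
```

```text
out,y,z mm [ 64.7   1.1 218.3] F [-1.  -0.2 -3.1] t 11.9 rot [180.    -0.    66.68]
```

Call:
{"name": "arm_command", "arguments": {"rows": [[[-0.001,0,0],[0,0,0]],[[-0.001,0,0],[0,0,0]],[[0,0,0],[0,0,0]],[[0,0,0],[0,0,0]]]}}

```text
time_s: 12.3
tcp_pos: [0.5797, -0.1248, 0.2183]
tool_rot: [-180.0, -0.0, 66.7]
force: [-0.0, 0.5, -2.3]
opening: 0.0207
grasp_force: 64.0
```

Call:
{"name": "arm_command", "arguments": {"rows": [[[-0.001,0,0],[0,0,0]],[[0,0,0],[0,0,0]],[[0,0,0],[0,0,0]]]}}

```text
time_s: 12.6
tcp_pos: [0.5793, -0.1258, 0.2183]
tool_rot: [-180.0, 0.0, 66.7]
force: [0.3, -0.1, -3.4]
opening: 0.021
grasp_force: 64.0
```

```bash
python3 q.py
```

```text
out,y,z mm [ 61.7   1.1 218.3] F [ 0.   0.3 -3.4] t 12.6 rot [-180.      0.     66.68]
```

No force at 61.7 mm, past the nominal 66 mm where the stud head would touch, so the head is probably in the hole. I'll continue gently.

Call:
{"name": "arm_command", "arguments": {"rows": [[[-0.001,0,0],[0,0,0]],[[-0.001,0,0],[0,0,0]],[[0,0,0],[0,0,0]],[[0,0,0],[0,0,0]]]}}

```text
time_s: 13.0
tcp_pos: [0.5785, -0.1276, 0.2183]
tool_rot: [-180.0, -0.0, 66.7]
force: [0.4, -1.0, -3.4]
opening: 0.0213
grasp_force: 64.0
```

Call:
{"name": "arm_command", "arguments": {"rows": [[[-0.001,0,0],[0,0,0]],[[0,0,0],[0,0,0]],[[0,0,0],[0,0,0]]]}}

```text
time_s: 13.3
tcp_pos: [0.5781, -0.1285, 0.2183]
tool_rot: [180.0, -0.0, 66.7]
force: [1.6, 0.3, -3.2]
opening: 0.0213
grasp_force: 64.0
```

Call:
{"name": "arm_command", "arguments": {"rows": [[[-0.001,0,0],[0,0,0]],[[0,0,0],[0,0,0]],[[0,0,0],[0,0,0]]]}}

```text
time_s: 13.6
tcp_pos: [0.5781, -0.1287, 0.2183]
tool_rot: [180.0, -0.1, 66.7]
force: [3.0, 5.7, -2.9]
opening: 0.021
grasp_force: 64.1
```

```bash
python3 q.py
```

```text
out,y,z mm [ 58.5   1.1 218.3] F [ 6.4  0.5 -2.9] t 13.6 rot [ 1.7999e+02 -1.0000e-01  6.6710e+01]
```

Contact at 58.6 mm. Plate on the face is nominally 55 and on the stud's head 66, so face contact is most likely. I'll back off slightly and start downward gently.

Call:
{"name": "arm_command", "arguments": {"rows": [[[0.0008,0,0],[0,0,0]],[[0,0,0],[0,0,0]],[[0,0,0.001],[0,0,0]],[[0,0,0.001],[0,0,0]],[[0,0,0],[0,0,0]],[[0,0,0],[0,0,0]]]}}

```text
time_s: 14.2
tcp_pos: [0.5781, -0.1286, 0.2162]
tool_rot: [-180.0, -0.0, 66.7]
force: [1.9, 2.9, -3.7]
opening: 0.021
grasp_force: 64.0
```

Call:
{"name": "arm_command", "arguments": {"rows": [[[0,0,0.001],[0,0,0]],[[0,0,0.001],[0,0,0]],[[0,0,0],[0,0,0]],[[0,0,0],[0,0,0]]]}}

```text
time_s: 14.6
tcp_pos: [0.578, -0.1286, 0.2142]
tool_rot: [-180.0, -0.0, 66.7]
force: [1.4, 2.4, -3.1]
opening: 0.0208
grasp_force: 64.1
```

```bash
python3 q.py
```

```text
out,y,z mm [ 58.5   1.1 214.2] F [ 2.8  0.3 -3.1] t 14.6 rot [-1.7999e+02 -1.0000e-02  6.6680e+01]
```

Call:
{"name": "arm_command", "arguments": {"rows": [[[0,0,0.001],[0,0,0]],[[0,0,0.001],[0,0,0]],[[0,0,0.001],[0,0,0]],[[0,0,0.001],[0,0,0]],[[0,0,0],[0,0,0]],[[0,0,0],[0,0,0]]]}}

```text
time_s: 15.2
tcp_pos: [0.578, -0.1286, 0.2102]
tool_rot: [-180.0, -0.0, 66.7]
force: [1.9, 3.3, -3.3]
opening: 0.0208
grasp_force: 64.0
```

Call:
{"name": "arm_command", "arguments": {"rows": [[[0.001,0,0],[0,0,0]],[[0.001,0,0],[0,0,0]],[[0.0007,0,0],[0,0,0]],[[0,0,0],[0,0,0]],[[0,0,0],[0,0,0]]]}}

```text
time_s: 15.7
tcp_pos: [0.5788, -0.1268, 0.2102]
tool_rot: [-180.0, 0.1, 66.7]
force: [-1.7, -5.8, -2.7]
opening: 0.0211
grasp_force: 63.9
```

```bash
python3 q.py
```

```text
out,y,z mm [ 60.5   1.1 210.2] F [-6.   0.7 -2.7] t 15.7 rot [-1.7999e+02  9.0000e-02  6.6650e+01]
```

The pull-out is resisted (-6 N) after exactly 2 mm of play, so the plate is behind the head. Centre in the play and go down.

Call:
{"name": "arm_command", "arguments": {"rows": [[[-0.001,0,0],[0,0,0]],[[-0.0005,0,0],[0,0,0]],[[0,0,0.001],[0,0,0]],[[0,0,0.001],[0,0,0]],[[0,0,0.001],[0,0,0]],[[0,0,0],[0,0,0]],[[0,0,0],[0,0,0]]]}}

```text
time_s: 16.4
tcp_pos: [0.5785, -0.1275, 0.2072]
tool_rot: [-180.0, -0.0, 66.7]
force: [0.2, -0.1, -3.3]
opening: 0.0209
grasp_force: 63.9
```

Call:
{"name": "arm_command", "arguments": {"rows": [[[0,0,0.001],[0,0,0]],[[0,0,0.001],[0,0,0]],[[0,0,0],[0,0,0]],[[0,0,0],[0,0,0]]]}}

```text
time_s: 16.8
tcp_pos: [0.5786, -0.1275, 0.2054]
tool_rot: [180.0, -0.0, 66.7]
force: [0.5, 0.6, -2.0]
opening: 0.0209
grasp_force: 64.0
```

```bash
python3 q.py
```

```text
out,y,z mm [ 59.7   1.1 205.4] F [ 0.8  0.2 -2. ] t 16.8 rot [179.99  -0.    66.68]
```

Call:
{"name": "arm_command", "arguments": {"rows": [[[0,0,0.001],[0,0,0]],[[0,0,0.001],[0,0,0]],[[0,0,0],[0,0,0]],[[0,0,0],[0,0,0]]]}}

```text
time_s: 17.2
tcp_pos: [0.5786, -0.1275, 0.2033]
tool_rot: [180.0, -0.0, 66.7]
force: [0.8, 2.0, 0.1]
opening: 0.0213
grasp_force: 64.4
```

Call:
{"name": "arm_command", "arguments": {"rows": [[[0,0,0.001],[0,0,0]],[[0,0,0.001],[0,0,0]],[[0,0,0],[0,0,0]],[[0,0,0],[0,0,0]]]}}

```text
time_s: 17.6
tcp_pos: [0.5786, -0.1276, 0.2012]
tool_rot: [-180.0, -0.0, 66.7]
force: [0.3, 1.2, 0.1]
opening: 0.0207
grasp_force: 64.3
```

```bash
python3 q.py
```

```text
out,y,z mm [ 59.7   1.1 201.2] F [ 1.2 -0.2  0.1] t 17.6 rot [-180.     -0.     66.68]
```

The pin is sliding with a steady 3–4 N. Continuing to the hard stop.

Call:
{"name": "arm_command", "arguments": {"rows": [[[0,0,0.001],[0,0,0]],[[0,0,0],[0,0,0]],[[0,0,0],[0,0,0]]]}}

```text
time_s: 17.9
tcp_pos: [0.5785, -0.1275, 0.2002]
tool_rot: [-180.0, -0.0, 66.7]
force: [0.8, 1.0, -0.1]
opening: 0.0212
grasp_force: 64.3
```

Call:
{"name": "arm_command", "arguments": {"rows": [[[0,0,0.0007],[0,0,0]],[[0,0,0],[0,0,0]],[[0,0,0],[0,0,0]]]}}

```text
time_s: 18.2
tcp_pos: [0.5785, -0.1275, 0.1996]
tool_rot: [180.0, -0.0, 66.7]
force: [1.8, 2.8, 1.0]
opening: 0.0214
grasp_force: 64.4
```

Call:
{"name": "arm_command", "arguments": {"rows": [[[0,0,0.0006],[0,0,0]],[[0,0,0],[0,0,0]],[[0,0,0],[0,0,0]]]}}

```text
time_s: 18.5
tcp_pos: [0.5786, -0.1276, 0.1991]
tool_rot: [180.0, 0.0, 66.7]
force: [1.0, 2.4, 3.2]
opening: 0.0207
grasp_force: 64.8
```

Call:
{"name": "arm_command", "arguments": {"rows": [[[0,0,0.0005],[0,0,0]],[[0,0,0],[0,0,0]],[[0,0,0],[0,0,0]]]}}

```text
time_s: 18.8
tcp_pos: [0.5786, -0.1276, 0.1988]
tool_rot: [180.0, 0.0, 66.7]
force: [0.0, 2.9, 6.1]
opening: 0.021
grasp_force: 65.4
```

Call:
{"name": "arm_command", "arguments": {"rows": [[[0,0,0.0004],[0,0,0]],[[0,0,0],[0,0,0]],[[0,0,0],[0,0,0]]]}}

```text
time_s: 19.1
tcp_pos: [0.5786, -0.1277, 0.1987]
tool_rot: [179.9, 0.0, 66.7]
force: [-1.4, 2.9, 9.1]
opening: 0.0208
grasp_force: 65.7
```

Hard stop reached: force is rising with no travel, after about 6.5 mm of pin travel. Relax and release.

Call:
{"name": "arm_command", "arguments": {"rows": [[[0,0,-0.0008],[0,0,0]],[[0,0,0],[0,0,0]],[[0,0,0],[0,0,0]]]}}

```text
time_s: 19.4
tcp_pos: [0.5785, -0.1277, 0.1989]
tool_rot: [180.0, 0.0, 66.7]
force: [0.7, 1.3, 3.4]
opening: 0.021
grasp_force: 64.6
```

Call:
{"name": "arm_command", "arguments": {"rows": [[[0,0,0],[0,0,0]],[[0,0,0],[0,0,0]],[[0,0,0],[0,0,0]],[[0,0,0],[0,0,0]],[[0,0,0],[0,0,0]],[[0,0,0],[0,0,0]],[[0,0,0],[0,0,0]],[[0,0,0],[0,0,0]],[[0,0,0],[0,0,0]],[[0,0,0],[0,0,0]]], "fingers": 0}}

```text
time_s: 20.4
tcp_pos: [0.5785, -0.1275, 0.1989]
tool_rot: [180.0, 0.0, 66.7]
force: [-0.2, 0.5, -0.5]
opening: 0.0856
grasp_force: 0.0
```

Call:
{"name": "arm_command", "arguments": {"rows": [[[0,0,-0.005],[0,0,0]],[[0,0,-0.01],[0,0,0]],[[0,0,-0.015],[0,0,0]],[[0,0,-0.015],[0,0,0]],[[0,0,-0.015],[0,0,0]],[[0,0,-0.02],[0,0,0]],[[0,0,-0.02],[0,0,0]],[[0,0,-0.02],[0,0,0]],[[0,0,-0.02],[0,0,0]],[[0,0,0],[0,0,0]]]}}

```text
time_s: 21.4
tcp_pos: [0.5791, -0.1278, 0.342]
tool_rot: [179.8, -0.0, 66.7]
force: [0.4, -0.2, 0.7]
opening: 0.0852
grasp_force: 0.0
```

Call:
{"name": "arm_command", "arguments": {"rows": [[[0.01,-0.02,0],[0,0,0]],[[0.01,-0.02,0],[0,0,0]],[[0.01,-0.02,0],[0,0,0]],[[0.01,-0.02,0],[0,0,0]],[[0.01,-0.02,0],[0,0,0]],[[0,-0.02,0],[0,0,0]],[[0,-0.02,0],[0,0,0]],[[0,-0.01,0],[0,0,0]],[[0,0,0],[0,0,0]],[[0,0,0],[0,0,0]]]}}

```text
time_s: 22.4
tcp_pos: [0.461, -0.0225, 0.3389]
tool_rot: [180.0, -0.0, 66.7]
force: [0.0, -0.7, 0.2]
opening: 0.0852
grasp_force: 0.0
```

```bash
python3 - <<'E'
from h import *
panel("p5.png",[("scene",220,105),("scene",220,160),("top",425,135),("top",395,125)])
E
python3 q.py
```

```text
out,y,z mm [ 109.9 -148.   338.7] F [-0.7  0.   0.3] t 22.5 rot [-1.7999e+02  1.0000e-02  6.6660e+01]
```

View pics/p5.png

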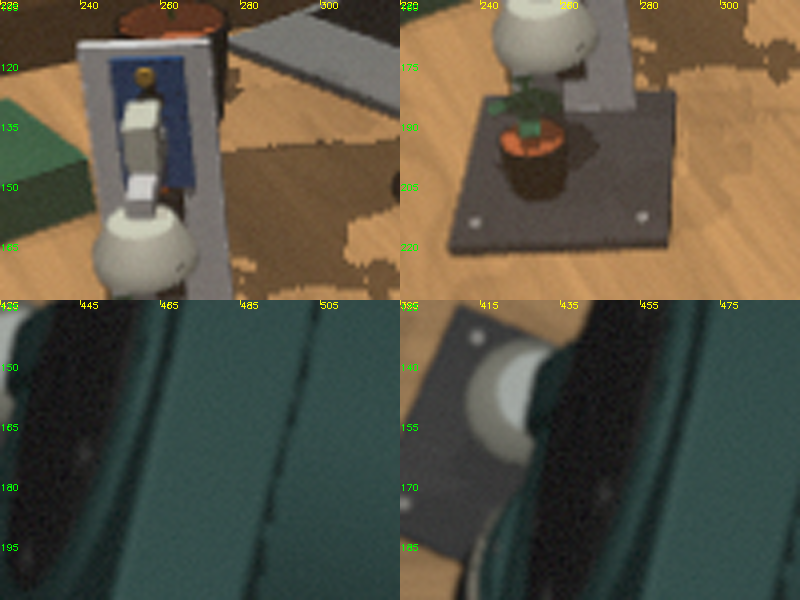

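The lamp hangs upright on the upright's centre line, with the brass stud head over the top of the slot at about (256,124). The seedling stands where it was, at (253,195), and the gripper is clear. Handing in.

```bash
python3 -c "
from h import *
print(robot.finish_job())"
```

```text
the job is handed in; nothing more can be done
None
```

I hung the grow lamp on the stud, pushed it down to the hard stop (about 6 mm of pin travel, judged by feel) and released it. The seedling was not moved, and I handed the job in at about 22.5 s; no verdict came back.

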